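# Change the filter of the bench dust extractor

## Robot

A 6-joint arm with a two-finger parallel gripper is mounted at the origin on the work surface. World frame = base frame: x ahead of the robot, y to its left, z up, the work surface at z = 0. Lengths are in m, angles in rad, forces in N, time in s.
With the tool pointing down it reaches from about 0.35 to 0.975 m from the base axis. Payload 4.9 kg.
Tool frame: the origin (TCP) lies at the very end of the fingers, on their centre line; the grasp point (between the pads) lies 19 mm behind it (ctrl.tcp_to_grasp is the z of the grasp point in the tool frame, in m); z points along the fingers, y is the line along which they close (so a half turn about z gives the same grasp; the last joint's range is limited). The gripper opens to 85 mm and grips with 20 to 120 N. Pads are 22 mm wide; open, the fingers measure 114 mm over their backs; the gripper's body (76 mm by 85 mm) begins 54 mm behind the grasp point. The pads swing forward as they close: fully open they stand 13 mm farther back than shut.
Start: joints at [-1.361, 0.053, 1.613, -0, 1.476, -0.119], TCP at [0.202, -0.592, 0.231] pointing down, gripper open.
Joint ranges: [-3.01, 3.01], [-1.01, 2.22], [0.06, 2.58], [-1.02, 4.17], [0.09, 2.62], [-3.14, 3.14]. Speed limits (rad/s): [2.57, 2.57, 3.14, 3.14, 3.14, 3.14].

## Interface

Orientations are given as a rotation vector (axis times angle).
In Python, from station import ctrl, eyes, job, nets gives the robot as it stands. The module is installed in compiled form; this text tells all that it offers.
- The arm moves only by the tool jog_arm, never from a script. Its argument "commands" is one flat list of numbers, 7 for each row, row after row: the shift along the tool's x, y, z each as a share of 0.06 m, from -1 to 1, then the turn, a rotation vector about the tool's x, y, z each as a share of 0.1 rad, from -1 to 1, then the finger opening in mm, from 0 to 85.4. In form: [x, y, z, ax, ay, az, grip, x, y, z, ax, ay, az, grip, ...]. A call has 1 to 20 rows; each row shifts and turns the commanded pose from where the row before left it, along the tool's axes as they then stand; what a row does not reach is not made up. A row lasts 1/8 s, in which the tool goes at most 62.5 mm and 10.7 degrees, less where a joint would pass 70% of its speed; a pose out of reach is approached as far as the arm can. A call with a number of a shift or a turn outside -1 to 1 is refused whole. A call with a gripper value outside its range is refused whole. The fingers move at their own pace and stop on an object; "newtons" is the grip in N (left out, the last holds). Time passes only in rows, so rows that do not move let the fingers close. It gives the time, the measured TCP pose, the force, the opening and the grip force at its end, in the units of the state.
- ctrl.get_obs(): the state, without advancing time (a new reading comes with each control period).
- eyes.get_image(name): name is "scene" or "side" or "wrist"; returns a dict with "image" (400x640x3 uint8, red, green, blue), "z_map" (400x640 float32, m along the optical axis (not along the pixel's ray), 0 where there is no reading), "K" (3x3 intrinsics, pixels), "cam_to_world" (4x4, takes a point from camera to world coordinates). Camera axes: x right, y up, looking along -z (the intrinsics and any distortion apply to the point x, -y, -z); pixel columns grow to the right and rows downward; lengths in m; the calibration is good to about 2 mm. A picture is of the moment at which its call begins.
- job.finish_job(): hands the job in; it is judged then, once.
Trained networks look in the newest picture that a camera, given by its name, has taken for a name from the list of things; names that differ only in an ending like _2 or _b are one class to them, and where a whole thing is asked for, a point or a joint stands for the part that bears it (a point fixed in the world has none). Each returns a list of dicts, best first, with "p" (0 to 1); they miss things now and then, are a little off and sometimes report something else, mostly with a low value. They report only what shows in the picture. A call takes as long as a camera call. They do not tell look-alikes from the thing itself.
- nets.silhouettes(camera, name): "mask" (400x640 bool, what is visible of it) and "bbox" ([left, top, right, bottom] in pixels, round what is visible of it).
The state is a dict: "t": time; "q": joint angles; "dq": joint speeds; "effort": joint torques, N m; "tool_pos": TCP position; "tool_rot": TCP orientation; "contact_force": force on the tool from outside, world axes, zero at the start; "wrist_torque": the same for the moment, N m; "opening": finger opening in m; "grip_force": force on a finger pad.
Only numpy, scipy, OpenCV 4.12 (cv2) and the standard library are available. Lean on these libraries where they do the work, as an engineer would, in place of code of your own. Each camera call takes 0.05 s, during which the arm holds its last target. There are 200 camera calls.

## Task

Isolate the bench dust extractor by pulling its handle over towards the robot, to off; then put its used filter and every plaster trimming from the mat in the waste bin, and slide the fresh filter from the stand fully home in the extractor's slot. Only when all that is done, push the handle back over to on, away from the robot. Leave the jar, cup and plaster cast alone.

Things in the scene. Friction and masses are not known exactly. Their poses are not given: they have to be found in the camera images.
- extractor: bench dust extractor, fixed: a white box 160 (x) by 270 (y) by 110 (z) mm; origin at the centre of its underside, -x is its front (towards the robot), +y its left half. In its top: the filter slot (centre 65 mm to the -y side of the middle) and the isolator handle (centre 80 mm to the +y side).
- slot_mouth (a point): centre of the filter slot's mouth, level with the extractor's top (z 110 mm). The slot goes straight down 70 mm, is 17 mm wide along the extractor's x and 93 mm long along its y (a cassette has 1.5 mm to spare on each side). Fully home, the slab is flush with the top and only the tab stands above.
- slot_floor (a point): centre of the slot's floor, 70 mm below the mouth (40 mm above the bench); same axes as the extractor.
- isolator (a joint): angle of the isolator handle, 0 = OFF (leaning 0.6 rad to the extractor's front, towards the robot), 1.2 = ON (leaning 0.6 rad to the back, away from the robot); upright at 0.6. It is weighted: it takes some 2 N at the bar to raise it, and once past upright it falls to the other end stop by itself and stays there.
- handle_bar (a point): centre of the handle's dark steel grip bar: 64 mm long along the extractor's y, 16 mm thick, 85 mm from the hinge. Only this bar can be felt; push it from either side, or pinch it.
- handle_hinge (a point): hinge of the handle, axis along the extractor's y, 122 mm above the bench. A base plate under it, 50 (x) by 85 (y) mm, reaches 116 mm above the bench.
- used_filter: filter cassette, grey plastic frame with white paper pleats: a slab 14 (x) by 90 (y) by 70 (z) mm with a grip tab 12 (x) by 44 (y) by 28 (z) mm on the middle of its top edge (98 mm tall in all), about 0.12 kg. Origin: centre of its lower edge, z up. The clogged one: at the start it is fully home in the extractor's slot.
- used_filter_center (a point): middle of the used cassette's slab, 35 mm above its origin.
- used_filter_tab (a point): middle of the used cassette's tab, 84 mm above its origin.
- new_filter: filter cassette, grey plastic frame with white paper pleats: a slab 14 (x) by 90 (y) by 70 (z) mm with a grip tab 12 (x) by 44 (y) by 28 (z) mm on the middle of its top edge (98 mm tall in all), about 0.12 kg. Origin: centre of its lower edge, z up. The fresh one: at the start upright in the wooden stand. It may go in the slot either way round.
- new_filter_tab (a point): middle of the fresh cassette's tab, 84 mm above its origin.
- stand: fixed wooden stand 60 (x) by 120 (y) by 38 (z) mm, origin at the centre of its underside, with one pocket 18 by 94 mm, 30 mm deep, that holds the fresh cassette upright (slab across the stand's x).
- mat: fixed green cutting mat, 200 (x) by 260 (y) by 4 (z) mm, origin at the centre of its underside; the trimmings lie on it.
- bin: fixed open grey waste bin, 170 (x) by 200 (y) by 90 (z) mm outside, walls and floor 5 mm, origin at the centre of its underside.
- trimming1: a chunk of white plaster, about 44 (x) by 26 (y) by 26 (z) mm, 45 g, origin at the centre of its underside. Some of the six trimmings are absent.
- trimming2: a chunk of white plaster, about 38 (x) by 30 (y) by 22 (z) mm, 45 g, origin at the centre of its underside. Some of the six trimmings are absent.
- trimming3: a chunk of white plaster, about 50 (x) by 24 (y) by 24 (z) mm, 45 g, origin at the centre of its underside. Some of the six trimmings are absent.
- trimming4: a chunk of white plaster, about 36 (x) by 32 (y) by 28 (z) mm, 45 g, origin at the centre of its underside. Some of the six trimmings are absent.
- trimming5: a chunk of white plaster, about 42 (x) by 28 (y) by 22 (z) mm, 45 g, origin at the centre of its underside. Some of the six trimmings are absent.
- trimming6: a chunk of white plaster, about 34 (x) by 26 (y) by 30 (z) mm, 45 g, origin at the centre of its underside. Some of the six trimmings are absent.
- jar: white jar, 56 mm across, 75 mm tall; leave it alone. Origin under its centre.
- cup: steel cup, 64 mm across, 60 mm tall; leave it alone. Origin under its centre.
- cast: plaster cast of a jaw, 60 by 64 by 25 mm; leave it alone. Origin under its centre.
Things that resemble listed ones, but are neither listed nor needed, are in the scene too. Leave any yellow look-alike of the trimming4 alone. Leave any black look-alike of the trimming2 alone.

How it is judged:
On the way, in this order (a step that is already met when the one before it is completed fails the run):
1. the handle is turned off (value of joint isolator below 0.15 rad), for 0.2 s.
2. with the handle off, the used filter and all trimmings are in the bin and the fresh filter is fully home in the slot (value of joint isolator below 0.15 rad and x of used_filter_center in the frame of bin between -0.083 and 0.083 m and y of used_filter_center in the frame of bin between -0.098 and 0.098 m and z of used_filter_center in the frame of bin between 0 and 0.09 m and z of new_filter in the frame of slot_floor below 0.004 m and horizontal distance between new_filter and slot_floor below 0.006 m and angle between the z axis of new_filter and the z axis of extractor, either way round below 0.06 rad and angle between the x axis of new_filter and the x axis of extractor, either way round below 0.1 rad and x of trimming1 in the frame of bin between -0.083 and 0.083 m and y of trimming1 in the frame of bin between -0.098 and 0.098 m and z of trimming1 in the frame of bin between 0 and 0.09 m and x of trimming2 in the frame of bin between -0.083 and 0.083 m and y of trimming2 in the frame of bin between -0.098 and 0.098 m and z of trimming2 in the frame of bin between 0 and 0.09 m and x of trimming3 in the frame of bin between -0.083 and 0.083 m and y of trimming3 in the frame of bin between -0.098 and 0.098 m and z of trimming3 in the frame of bin between 0 and 0.09 m and x of trimming4 in the frame of bin between -0.083 and 0.083 m and y of trimming4 in the frame of bin between -0.098 and 0.098 m and z of trimming4 in the frame of bin between 0 and 0.09 m and x of trimming5 in the frame of bin between -0.083 and 0.083 m and y of trimming5 in the frame of bin between -0.098 and 0.098 m and z of trimming5 in the frame of bin between 0 and 0.09 m and x of trimming6 in the frame of bin between -0.083 and 0.083 m and y of trimming6 in the frame of bin between -0.098 and 0.098 m and z of trimming6 in the frame of bin between 0 and 0.09 m), for 0.2 s.
At the end, for the whole second after the job is handed in: the handle is on (joint above 1.05 rad), the fresh filter is home in the slot (within 4 mm of its floor, 6 mm of its centre, 0.06 rad of upright), and the used filter and all trimmings present rest in the bin, their middles (the trimmings' origins) inside its walls and below its rim (value of joint isolator above 1.05 rad and x of used_filter_center in the frame of bin between -0.083 and 0.083 m and y of used_filter_center in the frame of bin between -0.098 and 0.098 m and z of used_filter_center in the frame of bin between 0 and 0.09 m and z of new_filter in the frame of slot_floor below 0.004 m and horizontal distance between new_filter and slot_floor below 0.006 m and angle between the z axis of new_filter and the z axis of extractor, either way round below 0.06 rad and angle between the x axis of new_filter and the x axis of extractor, either way round below 0.1 rad and x of trimming1 in the frame of bin between -0.083 and 0.083 m and y of trimming1 in the frame of bin between -0.098 and 0.098 m and z of trimming1 in the frame of bin between 0 and 0.09 m and x of trimming2 in the frame of bin between -0.083 and 0.083 m and y of trimming2 in the frame of bin between -0.098 and 0.098 m and z of trimming2 in the frame of bin between 0 and 0.09 m and x of trimming3 in the frame of bin between -0.083 and 0.083 m and y of trimming3 in the frame of bin between -0.098 and 0.098 m and z of trimming3 in the frame of bin between 0 and 0.09 m and x of trimming4 in the frame of bin between -0.083 and 0.083 m and y of trimming4 in the frame of bin between -0.098 and 0.098 m and z of trimming4 in the frame of bin between 0 and 0.09 m and x of trimming5 in the frame of bin between -0.083 and 0.083 m and y of trimming5 in the frame of bin between -0.098 and 0.098 m and z of trimming5 in the frame of bin between 0 and 0.09 m and x of trimming6 in the frame of bin between -0.083 and 0.083 m and y of trimming6 in the frame of bin between -0.098 and 0.098 m and z of trimming6 in the frame of bin between 0 and 0.09 m and linear speed of new_filter below 0.02 m/s and linear speed of each of used_filter, trimming1, trimming2, trimming3, trimming4, trimming5, trimming6 below 0.03 m/s); the robot touches nothing.
It fails at once if the handle is on while the slot is without a filter (value of joint isolator above 0.6 rad and z of used_filter in the frame of slot_floor above 0.03 m and (z of new_filter in the frame of slot_floor above 0.02 m or horizontal distance between new_filter and slot_floor above 0.02 m)).
It fails at once if the jar is shifted or tipped (distance of jar from where it was at the start of the episode above 0.03 m or angle between jar's own z axis and vertical above 0.4 rad).
It fails at once if the cup is shifted or tipped (distance of cup from where it was at the start of the episode above 0.03 m or angle between cup's own z axis and vertical above 0.4 rad).
It fails at once if the cast is shifted or tipped (distance of cast from where it was at the start of the episode above 0.03 m or angle between cast's own z axis and vertical above 0.4 rad).
Of trimming1, trimming2, trimming3, trimming4, trimming5, trimming6 only 3 to 6 are there at a start; the rules pass over those that are not, and their reading is None.
At some moment in a run one of trimming1, trimming2, trimming3, trimming4, trimming5, trimming6 may be knocked a few centimetres aside while the robot is not near it.
It also fails if it takes over 210 s, if anything falls off the work surface, if the arm or the gripper's body presses on something with over 40 N, if the wrist force passes 120 N, or if a joint passes its speed limit or range.

## Working session

There is one attempt and no reset: what is moved stays moved. The work goes in short steps, Python scripts to look and compute and a tool call to move; the robot and the scene stay as the last step left them, time stands still between calls to the robot, and variables do not carry over. Pictures are saved under pics/ and viewed, at most 14 in all, crops included, and the job is handed in when it is done.

Besides the shell and the picture viewer there is one more tool, called as name(argument=value, ...), one argument or row to a line, values as JSON. jog_arm: Moves the arm, as the interface text tells. Shift numbers are shares of 0.06 m and turn numbers shares of 0.1 rad, none past 1 either way. Its arguments: {"type":"object","properties":{"commands":{"type":"array","items":{"type":"number"}},"newtons":{"type":"number"}},"required":["commands"]}

```bash
mkdir -p pics; cat > h.py <<'E'
import numpy as np, cv2
from scipy.spatial.transform import Rotation as R
from station import ctrl, eyes, job, nets
def shot(cam,fn=None):
    d=eyes.get_image(cam)
    if fn: cv2.imwrite('pics/'+fn,d['image'][:,:,::-1])
    return d
def cloud(d):
    z=d['z_map'].astype(float);K=d['K'];v,u=np.mgrid[:z.shape[0],:z.shape[1]]
    P=np.stack([(u-K[0,2])/K[0,0]*z,-(v-K[1,2])/K[1,1]*z,-z],-1)
    T=d['cam_to_world'];W=P@T[:3,:3].T+T[:3,3];W[z<=0]=np.nan
    return W
def st():
    o=ctrl.get_obs();print('t',round(o['t'],2),'pos',np.round(o['tool_pos'],4),'rot',np.round(o['tool_rot'],3),'F',np.round(o['contact_force'],1),'open',round(o['opening'],4),'grip',o['grip_force'],'q',np.round(o['q'],2));return o
E
python3 - <<'E'
from h import *
o=st();print(np.round(R.from_rotvec(o['tool_rot']).as_matrix(),2))
for c in ['scene','side']:
    d=shot(c,c+'0.png');W=cloud(d);print(c,np.round(d['K'],1).tolist(),np.round(d['cam_to_world'],3).tolist())
    for n in ['extractor','isolator','used_filter','new_filter','stand','mat','bin','trimming1','trimming2','trimming3','trimming4','trimming5','trimming6','jar','cup','cast']:
        for r in nets.silhouettes(c,n)[:8]:
            if r['p']<.25: continue
            P=W[r['mask']];P=P[~np.isnan(P[:,0])]
            if len(P)==0: continue
            print(n,round(r['p'],2),np.array(r['bbox']).astype(int).tolist(),len(P),'med',np.round(np.median(P,0),3),'lo',np.round(np.percentile(P,3,0),3),'hi',np.round(np.percentile(P,97,0),3))
E
```

```text
t 0.0 pos [ 0.2017 -0.5909  0.2301] rot [-3.097 -0.514  0.   ] F [0.4 0.3 0.2] open 0.0852 grip 0.0 q [-1.36  0.05  1.61 -0.    1.48 -0.12]
[[ 0.95  0.32 -0.  ]
 [ 0.32 -0.95  0.  ]
 [ 0.   -0.   -1.  ]]
scene [[448.7, 0.0, 323.6], [0.0, 448.7, 199.0], [0.0, 0.0, 1.0]] [[-0.756, -0.416, 0.506, 1.122], [0.655, -0.464, 0.596, 0.704], [-0.013, 0.782, 0.623, 0.865], [0.0, 0.0, 0.0, 1.0]]
extractor 0.58 [324, 217, 465, 347] 10404 med [0.587 0.307 0.108] lo [0.463 0.141 0.006] hi [0.66  0.402 0.131]
isolator 0.58 [400, 256, 432, 281] 364 med [0.581 0.346 0.194] lo [0.534 0.317 0.115] hi [0.591 0.379 0.2  ]
used_filter 0.65 [352, 234, 387, 261] 333 med [0.555 0.202 0.118] lo [0.543 0.159 0.106] hi [0.561 0.238 0.138]
new_filter 0.83 [243, 208, 261, 243] 407 med [ 0.695 -0.098  0.071] lo [ 0.686 -0.151  0.033] hi [ 0.7   -0.063  0.106]
new_filter 0.42 [198, 135, 284, 205] 3669 med [ 0.545 -0.402  0.044] lo [ 0.465 -0.488  0.001] hi [ 0.635 -0.285  0.089]
stand 0.65 [234, 221, 273, 258] 750 med [ 0.707 -0.073  0.034] lo [ 0.664 -0.162  0.   ] hi [ 0.723 -0.046  0.04 ]
stand 0.56 [326, 219, 46
[... 7871 characters left out ...]
328 -0.092  0.005] hi [ 0.358 -0.059  0.028]
trimming6 0.56 [360, 228, 375, 247] 217 med [ 0.466 -0.097  0.027] lo [ 0.452 -0.116  0.006] hi [ 0.488 -0.084  0.032]
trimming6 0.46 [230, 239, 260, 272] 398 med [0.546 0.202 0.12 ] lo [0.54  0.162 0.107] hi [0.556 0.238 0.138]
jar 0.86 [333, 156, 352, 188] 459 med [ 0.709 -0.273  0.045] lo [ 0.694 -0.305  0.004] hi [ 0.739 -0.261  0.074]
cup 0.69 [306, 322, 339, 374] 1309 med [0.331 0.209 0.037] lo [0.3   0.185 0.003] hi [0.357 0.241 0.06 ]
cup 0.3 [146, 240, 200, 304] 1018 med [0.561 0.347 0.166] lo [0.524 0.32  0.118] hi [0.583 0.378 0.199]
cast 0.87 [145, 257, 181, 273] 321 med [0.747 0.291 0.015] lo [0.717 0.268 0.003] hi [0.77  0.33  0.024]
```

View pics/scene0.png

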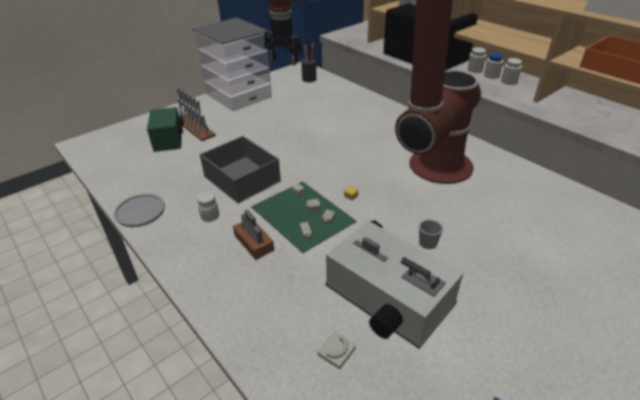

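View pics/side0.png

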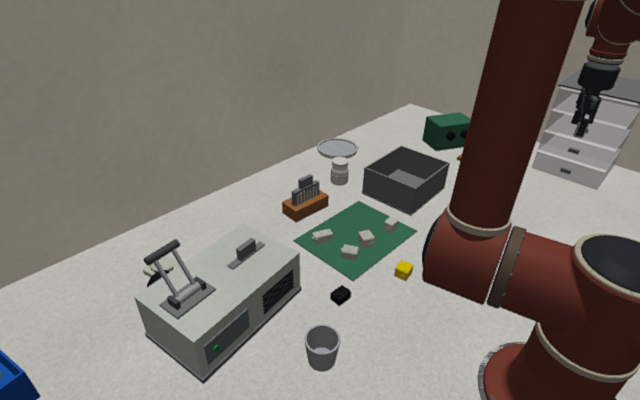

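```bash
python3 - <<'E'
from h import *
a=cv2.imread('pics/side0.png')[195:315,280:430];cv2.imwrite('pics/crop1.png',cv2.resize(a,(750,600),interpolation=cv2.INTER_CUBIC))
E
```

```text
(no output)
```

View pics/crop1.png

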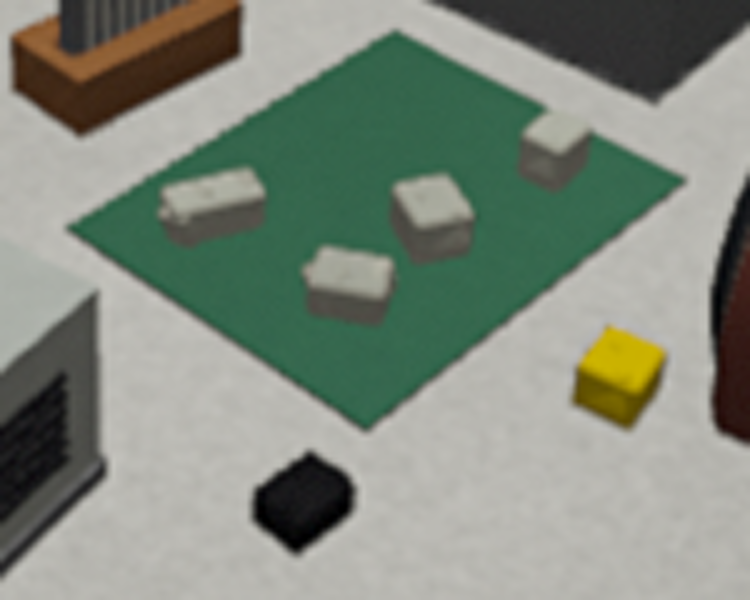

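The four white chunks on the mat, at side pixels (322,236), (350,252), (367,237) and (390,224), are the trimmings. The yellow one at (403,270) and the black one at (340,295) are look-alikes, so I leave them. The used filter's tab is at (246,250) in the extractor, and the fresh filter is in the stand at (306,190). The handle at (165,250) leans back, to on.

```bash
cat >> h.py <<'E'
def fuse():
    Ps=[]
    for c in ['scene','side']:
        d=shot(c);W=cloud(d).reshape(-1,3);C=d['image'].reshape(-1,3);k=~np.isnan(W[:,0]);Ps.append((W[k],C[k].astype(int)))
    return Ps
def box(P,lo,hi): 
    return np.all((P>lo)&(P<hi),1)
def rect(P):
    (c,s,a)=cv2.minAreaRect(P[:,:2].astype(np.float32)); 
    if s[0]<s[1]: s=(s[1],s[0]);a+=90
    return np.round(c,4),np.round(s,4),round((a+90)%180-90,1)   # long side, angle of long side deg from +x
def top(P,q=92,th=.006):
    z=np.percentile(P[:,2],q);return P[P[:,2]>z-th]
E
python3 - <<'E'
from h import *
Ps=fuse()
A=dict(ext=([.4,.1,.104],[.7,.45,.113]),utab=([.5,.13,.128],[.62,.27,.15]),ntab=([.65,-.17,.09],[.73,-.03,.12]),nslab=([.65,-.18,.06],[.73,-.03,.076]),stand=([.6,-.2,.03],[.76,0,.041]),bar=([.5,.28,.18],[.65,.42,.22]),bin=([.42,-.52,.083],[.68,-.25,.095]),mat=([.38,-.27,.001],[.64,.05,.0065]))
for n,(lo,hi) in A.items():
    for i,(P,C) in enumerate(Ps):
        m=box(P,lo,hi)
        if n=='mat': m&=(C[:,1]>C[:,0]+15)
        Q=P[m]
        if len(Q)>5: print(n,i,len(Q),rect(Q),'med',np.round(np.median(Q,0),4),'lo',np.round(np.percentile(Q,2,0),3),'hi',np.round(np.percentile(Q,98,0),3))
for nm,x,y in [('A',.56,-.033),('B',.475,-.098),('C',.46,-.185),('D',.5,-.04)]:
    for i,(P,C) in enumerate(Ps):
        m=box(P,[x-.045,y-.045,.012],[x+.045,y+.045,.05])
        if m.sum()>10: T=P[m];print(nm,i,len(T),rect(T),rect(top(T,95,.005)),'zt',np.round(np.percentile(T[:,2],95),3))
P,C=Ps[1];m=box(P,[.4,-.25,.012],[.62,.03,.05])
import scipy.cluster.hierarchy as hc
T=P[m];l=hc.fclusterdata(T,.012,'distance')
for k in set(l):
    Q=T[l==k]
    if len(Q)>20: print(k,len(Q),rect(Q),rect(top(Q,95,.005)),np.round(np.percentile(Q[:,2],95),3))
E
```

```text
ext 0 5315 (array([0.5418, 0.2617]), array([0.2728, 0.1665]), -82.9) med [0.5613 0.265  0.1092] lo [0.459 0.134 0.106] hi [0.628 0.396 0.112]
ext 1 7532 (array([0.5419, 0.263 ]), array([0.2716, 0.1643]), -82.7) med [0.5231 0.2733 0.1088] lo [0.454 0.134 0.106] hi [0.621 0.397 0.111]
utab 0 116 (array([0.5522, 0.1987]), array([0.0448, 0.014 ]), -82.6) med [0.5537 0.199  0.136 ] lo [0.544 0.178 0.129] hi [0.56  0.22  0.139]
utab 1 154 (array([0.5497, 0.1988]), array([0.0449, 0.0143]), -84.3) med [0.547  0.2004 0.1358] lo [0.542 0.178 0.128] hi [0.556 0.221 0.138]
ntab 0 95 (array([ 0.6906, -0.107 ]), array([0.0496, 0.0127]), 86.4) med [ 0.6929 -0.1021  0.1036] lo [ 0.684 -0.129  0.091] hi [ 0.698 -0.084  0.107]
ntab 1 101 (array([ 0.6877, -0.1059]), array([0.0433, 0.0166]), 86.8) med [ 0.6841 -0.1026  0.1005] lo [ 0.68  -0.126  0.091] hi [ 0.696 -0.085  0.105]
nslab 0 96 (array([ 0.6915, -0.1061]), array([0.0913, 0.0144]), 87.8) med [ 0.6955 -0.0902  0.069 ] lo [ 0.686 -0.148  0.06 ] hi [ 0.7   -0.061  0.076]
nslab 1 161 (array([ 0.6867, -0.1056]), array([0.0905, 0.0172]), 85.1) med [ 
[... 2165 characters left out ...]
), array([0.0818, 0.054 ]), 28.3) zt 0.029
D 1 210 (array([ 0.495 , -0.0426]), array([0.0936, 0.0577]), 23.8) (array([ 0.4947, -0.0431]), array([0.0927, 0.0571]), 23.8) zt 0.026
1 155 (array([ 0.4608, -0.1922]), array([0.0364, 0.0261]), -89.4) (array([ 0.4605, -0.1933]), array([0.0349, 0.0256]), 87.3) 0.034
2 199 (array([ 0.559 , -0.0346]), array([0.0534, 0.0265]), 67.2) (array([ 0.5584, -0.0366]), array([0.0489, 0.0263]), 69.4) 0.028
3 203 (array([ 0.4721, -0.1026]), array([0.0392, 0.0316]), -29.4) (array([ 0.4728, -0.1027]), array([0.0379, 0.0305]), -29.6) 0.032
4 193 (array([ 0.473 , -0.0388]), array([0.0435, 0.0323]), 25.6) (array([ 0.4726, -0.0398]), array([0.0389, 0.0316]), 28.5) 0.026
```

```bash
cat >> h.py <<'E'
def to(x,y,z,yaw=None):
    """shift left to a tip target, in row units of the tool's present axes, and turn about tool z (units)"""
    o=ctrl.get_obs();M=R.from_rotvec(o['tool_rot']).as_matrix()
    d=M.T@(np.array([x,y,z])-o['tool_pos'])/.06
    a=np.arctan2(M[1,0],M[0,0]);s='units xyz %s'%np.round(d,2)
    s+=' tilt %s yaw %.3f'%(np.round(M[:2,2],3),a)
    if yaw is not None: s+=' turn_z %.2f'%(-(((yaw-a)+np.pi/2)%np.pi-np.pi/2)/.1)
    print(s)
E
```

jog_arm(
  commands=[0,0,-0.1,0,0,-0.98,0,0,0,-0.1,0,0,-0.98,0,0,0,-0.1,0,0,-0.98,0,0,0,-0.1,0,0,-0.98,0,0,0,-0.1,0,0,-0.98,0,0,0,-0.1,0,0,-0.98,0,0,0,-0.1,0,0,-0.98,0,0,0,-0.1,0,0,-0.98,0,0,0,-0.1,0,0,-0.98,0,0,0,-0.1,0,0,-0.98,0,0,0,-0.1,0,0,-0.98,0,0,0,-0.1,0,0,-0.98,0,0,0,-0.1,0,0,-0.98,0,0,0,-0.1,0,0,-0.98,0],
  newtons=30,
)

```text
t: 3.55
tool_pos: [0.2018, -0.5915, 0.3155]
tool_rot: [2.069, 2.364, 0.0]
contact_force: [-0.2, 0.1, 0.4]
opening: -0.0001
grip_force: 0.0
```

```bash
python3 -c "
from h import *
st();to(.615,.352,.30,1.697)"
```

```text
t 3.55 pos [ 0.2018 -0.5915  0.3155] rot [2.069 2.364 0.   ] F [-0.2  0.1  0.4] open -0.0001 grip 0.0 q [-1.36  0.02  1.51  0.    1.61 -1.49]
units xyz [14.67  8.91  0.26] tilt [0. 0.] yaw 1.704 turn_z 0.07
```

jog_arm(
  commands=[0.815,0.495,0,0,0,0,0,0.815,0.495,0,0,0,0,0,0.815,0.495,0,0,0,0,0,0.815,0.495,0,0,0,0,0,0.815,0.495,0,0,0,0,0,0.815,0.495,0,0,0,0,0,0.815,0.495,0,0,0,0,0,0.815,0.495,0,0,0,0,0,0.815,0.495,0,0,0,0,0,0.815,0.495,0,0,0,0,0,0.815,0.495,0,0,0,0,0,0.815,0.495,0,0,0,0,0,0.815,0.495,0,0,0,0,0,0.815,0.495,0,0,0,0,0,0.815,0.495,0,0,0,0,0,0.815,0.495,0,0,0,0,0,0.815,0.495,0,0,0,0,0,0.815,0.495,0,0,0,0,0,0,0,0,0,0,0.07,0,0,0,0,0,0,0,0],
)

```text
t: 6.05
tool_pos: [0.6177, 0.3505, 0.3149]
tool_rot: [-2.08, -2.354, 0.001]
contact_force: [-0.6, -0.4, 0.4]
opening: 0.0001
grip_force: 0.0
```

```bash
python3 -c "
from h import *
st();to(.618,.352,.17,1.697)"
```

```text
t 6.05 pos [0.6177 0.3505 0.3149] rot [-2.080e+00 -2.354e+00  1.000e-03] F [-0.6 -0.4  0.4] open 0.0001 grip 0.0 q [ 0.41  0.22  1.29 -0.    1.63  0.29]
units xyz [0.03 0.01 2.42] tilt [-0.001 -0.001] yaw 1.694 turn_z -0.03
```

jog_arm(
  commands=[0,0,0.6,0,0,0,0,0,0,0.6,0,0,0,0,0,0,0.6,0,0,0,0,0,0,0.6,0,0,0,0,0,-0.25,0,0,0,0,0,0,-0.25,0,0,0,0,0,0,-0.25,0,0,0,0,0,0,-0.25,0,0,0,0,0,0,-0.25,0,0,0,0,0,0,-0.25,0,0,0,0,0,0,-0.25,0,0,0,0,0,0,-0.25,0,0,0,0,0,0,0,0,0,0,0,0,0,0,-0.7,0,0,0,0,0,0,-0.7,0,0,0,0,0,0,-0.7,0,0,0,0,0,0,-0.2,0,0,0,30],
)

```text
t: 8.18
tool_pos: [0.4992, 0.3364, 0.3127]
tool_rot: [2.079, 2.353, 0.007]
contact_force: [0.5, -0.1, 0.6]
opening: 0.0172
grip_force: 0.0
```

```bash
python3 - <<'E'
from h import *
st()
for i,(P,C) in enumerate(fuse()):
    Q=P[box(P,[.45,.28,.175],[.65,.42,.208])];print(len(Q),np.round(np.median(Q,0),3),rect(Q))
to(.5505,.1985,.24,1.697)
E
```

```text
t 8.18 pos [0.4992 0.3364 0.3127] rot [2.079 2.353 0.007] F [ 0.5 -0.1  0.6] open 0.0172 grip 0.0 q [ 0.47 -0.04  1.57  0.    1.6   0.35]
272 [0.49  0.338 0.195] (array([0.492, 0.337]), array([0.0638, 0.0259]), -80.1)
406 [0.48  0.34  0.197] (array([0.4834, 0.3366]), array([0.0648, 0.0152]), -82.2)
units xyz [-2.38  0.57  1.17] tilt [0.002 0.001] yaw 1.694 turn_z -0.03
```

jog_arm(
  commands=[-0.8,0.19,0.4,0,0,0,50,-0.8,0.19,0.4,0,0,0,50,-0.78,0.19,0.37,0,0,-0.03,50,0,0,0,0,0,0,50,0,0,0,0,0,0,50],
)

```text
t: 8.9
tool_pos: [0.5493, 0.1984, 0.2373]
tool_rot: [-2.076, -2.355, 0.003]
contact_force: [-0.2, -0.9, 0.3]
opening: 0.0499
grip_force: 0.0
```

```bash
python3 - <<'E'
from h import *
st();to(.5505,.1985,.114,1.697)
d=shot('wrist','w1.png');W=cloud(d).reshape(-1,3);W=W[~np.isnan(W[:,0])]
Q=W[box(W,[.5,.13,.13],[.62,.27,.145])];print(len(Q),rect(Q) if len(Q)>5 else '',np.round(np.median(Q,0),4))
Q=W[box(W,[.4,.1,.104],[.65,.45,.113])];print(len(Q),rect(Q))
E
```

```text
t 8.9 pos [0.5493 0.1984 0.2373] rot [-2.076 -2.355  0.003] F [-0.2 -0.9  0.3] open 0.0499 grip 0.0 q [ 0.22 -0.05  1.7   0.    1.49  0.09]
units xyz [-0.    0.03  2.06] tilt [-0.003 -0.   ] yaw 1.697 turn_z -0.00
620 (array([0.5531, 0.1968]), array([0.0436, 0.0112]), -82.5) [0.553  0.1982 0.1384]
35742 (array([0.5472, 0.2454]), array([0.2393, 0.1607]), -82.8)
```

View pics/w1.png

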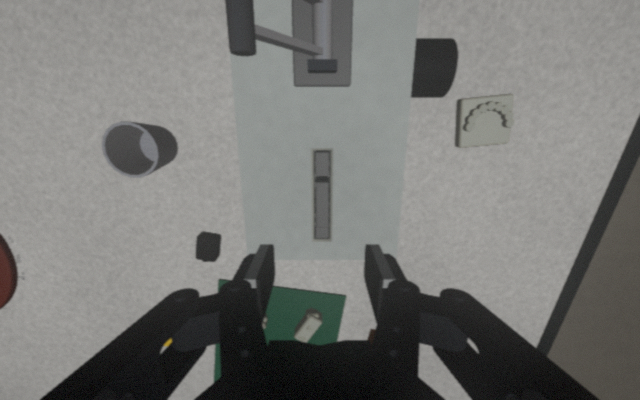

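The wrist view shows the tab and slot centred at (322,195), in line with the finger midpoint at column 320. The handle bar at (240,25) leans towards the robot, to off.

jog_arm(
  commands=[0,0.03,0.5,0,0,0,50,0,0,0.5,0,0,0,50,0,0,0.5,0,0,0,50,0,0,0.3,0,0,0,50,0,0,0.26,0,0,0,50,0,0,0,0,0,0,0,0,0,0,0,0,0,0,0,0,0,0,0,0,0,0,0,0,0,0,0,0,0,0,0,0,0,0,0],
  newtons=50,
)

```text
t: 10.2
tool_pos: [0.5528, 0.1987, 0.1168]
tool_rot: [2.076, 2.356, 0.003]
contact_force: [-0.7, 1.0, 4.9]
opening: 0.0109
grip_force: 50.9
```

jog_arm(
  commands=[0,0,-0.2,0,0,0,0,0,0,-0.3,0,0,0,0,0,0,-0.3,0,0,0,0,0,0,-0.3,0,0,0,0,0,0,-0.4,0,0,0,0,0,0,-0.5,0,0,0,0,0,0,-0.5,0,0,0,0,0,0,-0.5,0,0,0,0,0,0,0,0,0,0,0],
)

```text
t: 11.32
tool_pos: [0.5534, 0.1989, 0.2999]
tool_rot: [2.074, 2.354, 0.009]
contact_force: [0.9, 0.0, -2.6]
opening: 0.0107
grip_force: 50.4
```

```bash
python3 - <<'E'
from h import *
st();to(.575,-.386,.086,1.604)
for i,(P,C) in enumerate(fuse()):
    Q=P[box(P,[.45,.28,.175],[.65,.42,.208])];print('bar',len(Q),np.round(np.median(Q,0),3))
    Q=P[box(P,[.5,.14,.2],[.6,.26,.29])];print('filter',len(Q),np.round(np.min(Q,0),3),np.round(np.max(Q,0),3))
E
```

```text
t 11.32 pos [0.5534 0.1989 0.2999] rot [2.074 2.354 0.009] F [ 0.9  0.  -2.6] open 0.0107 grip 50.3655481338501 q [ 0.22 -0.07  1.62  0.    1.58  0.09]
units xyz [-9.72 -0.89  3.55] tilt [0.007 0.002] yaw 1.697 turn_z 0.93
bar 271 [0.49  0.339 0.195]
filter 918 [0.541 0.154 0.222] [0.567 0.245 0.29 ]
bar 405 [0.48  0.34  0.196]
filter 1483 [0.537 0.153 0.219] [0.563 0.245 0.29 ]
```

jog_arm(
  commands=[-0.5,-0.07,0,0,0,0,0,-0.77,-0.07,0,0,0,0,0,-0.77,-0.07,0,0,0,0,0,-0.77,-0.07,0,0,0,0,0,-0.77,-0.07,0,0,0,0,0,-0.77,-0.07,0,0,0,0,0,-0.77,-0.07,0,0,0,0,0,-0.77,-0.07,0,0,0,0,0,-0.77,-0.07,0,0,0,0,0,-0.77,-0.07,0,0,0,0,0,-0.77,-0.07,0,0,0,0,0,-0.77,-0.07,0,0,0,0,0,-0.77,-0.07,0,0,0,0,0,0,0,0,0,0,0.93,0,0,0,0,0,0,0,0],
)

```text
t: 13.3
tool_pos: [0.5704, -0.3881, 0.2926]
tool_rot: [-2.181, -2.255, 0.0]
contact_force: [0.7, -0.0, -1.5]
opening: 0.0109
grip_force: 50.2
```

```bash
python3 -c "
from h import *
st();to(.575,-.386,.088,1.604)"
```

```text
t 13.3 pos [ 0.5704 -0.3881  0.2926] rot [-2.181 -2.255  0.   ] F [ 0.7 -0.  -1.5] open 0.0109 grip 50.17964959144592 q [-0.71  0.18  1.38  0.    1.59 -0.74]
units xyz [0.02 0.09 3.41] tilt [-0.003  0.003] yaw 1.604 turn_z 0.00
```

jog_arm(
  commands=[0,0.09,0.6,0,0,0,0,0,0,0.7,0,0,0,0,0,0,0.7,0,0,0,0,0,0,0.7,0,0,0,0,0,0,0.4,0,0,0,0,0,0,0.3,0,0,0,0,0,0,0,0,0,0,0,0,0,0,0,0,0,30,0,0,0,0,0,0,30,0,0,0,0,0,0,30,0,0,-0.4,0,0,0,30,0,0,-0.7,0,0,0,30,0,0,-0.7,0,0,0,70],
)

```text
t: 14.92
tool_pos: [0.5768, -0.3881, 0.2028]
tool_rot: [2.183, 2.257, 0.0]
contact_force: [-0.6, 0.5, 0.6]
opening: 0.0471
grip_force: 0.0
```

```bash
cat >> h.py <<'E'
import scipy.cluster.hierarchy as hc
def trims():
    for i,(P,C) in enumerate(fuse()):
        m=box(P,[.30,-.26,.012],[.66,.12,.05])&(C.max(1)-C.min(1)<40)&(C.max(1)>75)
        T=P[m]
        if len(T)<3: continue
        l=hc.fclusterdata(T,.010,'distance')
        for k in set(l):
            Q=T[l==k]
            if len(Q)>25: print('cam',i,len(Q),*rect(Q),'top',*rect(top(Q,95,.005)),'zt',np.round(np.percentile(Q[:,2],95),3))
def inbin():
    for i,(P,C) in enumerate(fuse()):
        Q=P[box(P,[.466,-.478,.012],[.628,-.294,.2])];b=Q[(Q[:,2]>.095)]
        print('bin cam',i,'above rim',len(b),np.round(np.percentile(b,[5,95],0),3).tolist() if len(b)>5 else '')
E
python3 -c "
from h import *
st();trims();inbin();shot('scene','s2.png');to(.463,-.193,.008,1.571-.05)"
```

```text
t 14.93 pos [ 0.5768 -0.3881  0.2028] rot [2.183 2.257 0.   ] F [-0.6  0.5  0.6] open 0.0471 grip 0.0 q [-0.7   0.23  1.46 -0.    1.44 -0.73]
cam 0 29 [0.3961 0.0765] [0.0388 0.0177] -87.7 top [0.3963 0.0758] [0.0362 0.016 ] -82.7 zt 0.024
cam 0 105 [ 0.4656 -0.193 ] [0.0365 0.0284] 84.9 top [ 0.4663 -0.1942] [0.0336 0.0276] -85.0 zt 0.035
cam 0 140 [ 0.5602 -0.0376] [0.0556 0.0263] 66.0 top [ 0.5614 -0.0358] [0.0487 0.0233] 66.4 zt 0.03
cam 0 117 [ 0.4753 -0.0403] [0.0445 0.0306] 30.2 top [ 0.4759 -0.0399] [0.0374 0.0283] 28.6 zt 0.028
cam 0 113 [ 0.4785 -0.1053] [0.0388 0.0342] -31.7 top [ 0.4789 -0.1037] [0.0389 0.0326] -24.0 zt 0.034
cam 1 153 [ 0.4609 -0.192 ] [0.0351 0.0267] -86.3 top [ 0.4601 -0.1936] [0.0317 0.0254] -85.1 zt 0.033
cam 1 200 [ 0.5578 -0.0336] [0.0516 0.0253] 65.4 top [ 0.5582 -0.0352] [0.0491 0.0236] 63.8 zt 0.028
cam 1 191 [ 0.4725 -0.0387] [0.0437 0.0302] 27.9 top [ 0.4717 -0.0395] [0.0362 0.0294] 29.9 zt 0.026
cam 1 202 [ 0.4727 -0.1031] [0.0389 0.032 ] -29.1 top [ 0.4728 -0.1036] [0.0387 0.0309] -30.0 zt 0.032
bin cam 0 above rim 45 [[0.572, -0.408, 0.097], [0.585, -0.367, 0.104]]
bin cam 1 above rim 44 [[0.569, -0.408, 0.096], [0.58, -0.364, 0.102]]
units xyz [ 3.31 -1.79  3.21] tilt [ 0.001 -0.001] yaw 1.604 turn_z 0.83
```

View pics/s2.png

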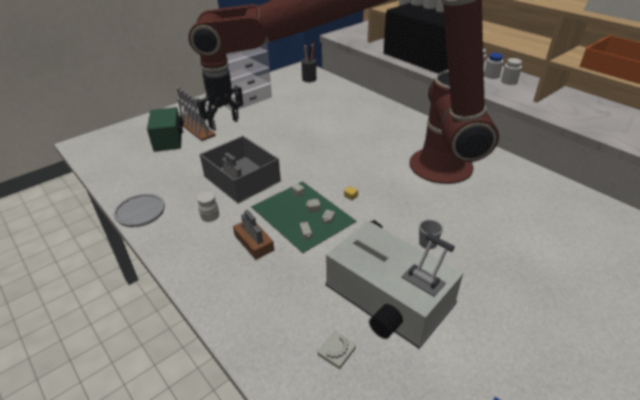

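The used filter stands in the bin at (232,165), the slot at (370,250) is empty and the handle at (438,245) is off. The trimmings are unchanged.

jog_arm(
  commands=[0.55,-0.3,0,0,0,0,70,0.55,-0.3,0,0,0,0,70,0.55,-0.3,0,0,0,0,70,0.55,-0.3,0,0,0,0,70,0.55,-0.3,0,0,0,0,70,0.56,-0.3,0,0,0,0,70,0,0,0.6,0,0,0.33,70,0,0,0.7,0,0,0,70,0,0,0.7,0,0,0,70,0,0,0.6,0,0,0,70,0,0,0.4,0,0,0,70,0,0,0.2,0,0,0,70,0,0,0,0,0,0,0,0,0,0,0,0,0,0,0,0,0,0,0,0,0,0,0,0,0,0,0,0,0,0,0,0,0,0,0,0,0,-0.5,0,0,0,0,0,0,-0.8,0,0,0,0,0,0,-0.7,0,0,0,0],
  newtons=40,
)

```text
t: 17.68
tool_pos: [0.4618, -0.1927, 0.1286]
tool_rot: [-2.221, -2.221, 0.0]
contact_force: [0.4, 0.5, -0.2]
opening: 0.0253
grip_force: 38.6
```

```bash
python3 -c "
from h import *
st();to(.512,-.36,.085)"
```

```text
t 17.68 pos [ 0.4618 -0.1927  0.1286] rot [-2.221 -2.221  0.   ] F [ 0.4  0.5 -0.2] open 0.0253 grip 38.644739985466 q [-0.54 -0.16  2.   -0.    1.31 -0.54]
units xyz [-2.79  0.84  0.73] tilt [-0.  0.] yaw 1.571
```

jog_arm(
  commands=[-0.56,0.17,0,0,0,0,0,-0.56,0.17,0,0,0,0,0,-0.56,0.17,0,0,0,0,0,-0.56,0.17,0,0,0,0,0,-0.55,0.16,0,0,0,0,0,0,0,0.4,0,0,0,0,0,0,0.3,0,0,0,0,0,0,0,0,0,0,50,0,0,0,0,0,0,50,0,0,0,0,0,0,50,0,0,-0.4,0,0,0,50,0,0,-0.6,0,0,0,50,0.61,-0.09,0,0,0,0,70,0.61,-0.09,0,0,0,0,70,0.61,-0.09,0,0,0,0,70,0.61,-0.09,0,0,0,0,70,0.61,-0.09,0,0,0,0,70,0.61,-0.08,0,0,0,0,70,0.61,-0.08,0,0,0,0,70],
)

```text
t: 20.05
tool_pos: [0.4761, -0.1031, 0.1467]
tool_rot: [2.22, 2.22, 0.002]
contact_force: [0.4, 0.7, 0.4]
opening: 0.07
grip_force: 0.0
```

jog_arm(
  commands=[0,0,0,0,0,0.85,70,0,0,0,0,0,0.85,70,0,0,0,0,0,0.84,70,0,0,0,0,0,0.84,70,0,0,0,0,0,0.84,70,0,0,0,0,0,0.84,70,0,0,0,0,0,0,70],
)

```text
t: 20.92
tool_pos: [0.4763, -0.1042, 0.1464]
tool_rot: [2.705, 1.596, 0.002]
contact_force: [0.1, -0.4, -0.7]
opening: 0.07
grip_force: 0.0
```

```bash
python3 -c "
from h import *
st();trims();to(.4755,-.1035,.007,1.065)"
```

```text
t 20.93 pos [ 0.4763 -0.1042  0.1464] rot [2.705e+00 1.596e+00 2.000e-03] F [ 0.1 -0.4 -0.7] open 0.07 grip 0.0 q [-0.37 -0.22  2.01  0.    1.35  0.14]
cam 0 28 [0.3949 0.0758] [0.0384 0.0146] -83.2 top [0.3949 0.0758] [0.0384 0.0146] -83.2 zt 0.023
cam 0 142 [ 0.5619 -0.0358] [0.0514 0.0257] 69.1 top [ 0.5623 -0.0366] [0.0492 0.0222] 63.5 zt 0.03
cam 0 122 [ 0.4766 -0.0385] [0.045  0.0304] 31.8 top [ 0.4782 -0.038 ] [0.042  0.0302] 35.5 zt 0.027
cam 0 118 [ 0.4778 -0.106 ] [0.0391 0.0354] -32.3 top [ 0.4759 -0.1044] [0.0347 0.0341] 57.7 zt 0.033
cam 1 154 [ 0.5591 -0.034 ] [0.0513 0.0251] 66.3 top [ 0.5584 -0.0356] [0.0479 0.025 ] 66.1 zt 0.029
cam 1 158 [ 0.4721 -0.1028] [0.0374 0.0313] -30.1 top [ 0.4731 -0.1033] [0.035  0.0313] -30.1 zt 0.032
cam 1 150 [ 0.4731 -0.0391] [0.0436 0.0293] 22.4 top [ 0.4719 -0.0397] [0.0372 0.0291] 22.4 zt 0.026
units xyz [ 0.   -0.02  2.32] tilt [ 0.001 -0.   ] yaw 1.066 turn_z 0.01
```

jog_arm(
  commands=[0,0,0.7,0,0,0,70,0,0,0.7,0,0,0,70,0,0,0.5,0,0,0,70,0,0,0.3,0,0,0,70,0,0,0.1,0,0,0,70,0,0,0,0,0,0,0,0,0,0,0,0,0,0,0,0,0,0,0,0,0,0,0,0,0,0,0,0,0,0,-0.5,0,0,0,0,0,0,-0.8,0,0,0,0,0,0,-0.7,0,0,0,0],
)

```text
t: 22.52
tool_pos: [0.4756, -0.104, 0.1287]
tool_rot: [-2.707, -1.595, 0.0]
contact_force: [0.6, -0.1, -0.8]
opening: 0.035
grip_force: 41.2
```

```bash
python3 -c "
from h import *
st();to(.512,-.40,.085)"
```

```text
t 22.52 pos [ 0.4756 -0.104   0.1287] rot [-2.707 -1.595  0.   ] F [ 0.6 -0.1 -0.8] open 0.035 grip 41.24164402484894 q [-0.37 -0.2   2.03  0.    1.31  0.14]
units xyz [-4.02  2.92  0.73] tilt [-0.  0.] yaw 1.065
```

jog_arm(
  commands=[-0.67,0.49,0,0,0,0,0,-0.67,0.49,0,0,0,0,0,-0.67,0.49,0,0,0,0,0,-0.67,0.49,0,0,0,0,0,-0.67,0.48,0,0,0,0,0,-0.67,0.48,0,0,0,0,0,0,0,0.4,0,0,0,0,0,0,0.3,0,0,0,0,0,0,0,0,0,0,58,0,0,0,0,0,0,58,0,0,0,0,0,0,58,0,0,-0.4,0,0,0,58,0,0,-0.6,0,0,0,58],
)

```text
t: 24.15
tool_pos: [0.5119, -0.3993, 0.1456]
tool_rot: [-2.705, -1.594, 0.001]
contact_force: [-0.1, 0.1, 0.8]
opening: 0.0581
grip_force: 0.0
```

jog_arm(
  commands=[0.71,-0.28,0,0,0,0,70,0.71,-0.28,0,0,0,0,70,0.71,-0.28,0,0,0,0,70,0.71,-0.28,0,0,0,0,70,0.71,-0.28,0,0,0,0,70,0.71,-0.28,0,0,0,0,70,0.71,-0.28,0,0,0,0,70,0.71,-0.28,0,0,0,0,70,0,0,0,0,0,-0.7,70,0,0,0,0,0,0,70],
)

```text
t: 25.4
tool_pos: [0.5603, -0.0362, 0.1465]
tool_rot: [2.648, 1.689, 0.002]
contact_force: [1.0, -1.3, 0.5]
opening: 0.07
grip_force: 0.0
```

```bash
python3 -c "
from h import *
st();trims();to(.56,-.0355,.006,1.147)"
```

```text
t 25.4 pos [ 0.5603 -0.0362  0.1465] rot [2.648e+00 1.689e+00 2.000e-03] F [ 1.  -1.3  0.5] open 0.07 grip 0.0 q [-0.2  -0.03  1.84 -0.    1.33  0.24]
cam 0 30 [0.3944 0.0774] [0.0372 0.0163] -88.5 top [0.3959 0.0769] [0.0352 0.0149] 87.8 zt 0.024
cam 0 122 [ 0.4767 -0.0385] [0.0436 0.03  ] 28.5 top [ 0.4762 -0.0401] [0.0395 0.0289] 32.3 zt 0.027
cam 0 141 [ 0.5605 -0.0358] [0.056  0.0265] 64.3 top [ 0.5616 -0.0356] [0.0505 0.0225] 60.7 zt 0.03
cam 1 145 [ 0.4726 -0.039 ] [0.044 0.031] 27.9 top [ 0.4717 -0.0395] [0.0381 0.031 ] 27.9 zt 0.026
cam 1 139 [ 0.5605 -0.0354] [0.053  0.0251] 64.9 top [ 0.56   -0.0364] [0.051 0.025] 64.2 zt 0.028
units xyz [ 0.02 -0.02  2.34] tilt [ 0.001 -0.   ] yaw 1.134 turn_z -0.13
```

jog_arm(
  commands=[0,0,0.7,0,0,0,60,0,0,0.7,0,0,0,60,0,0,0.5,0,0,0,60,0,0,0.3,0,0,0,60,0,0,0.12,0,0,0,60,0,0,0,0,0,0,0,0,0,0,0,0,0,0,0,0,0,0,0,0,0,0,0,0,0,0,0,0,0,0,-0.5,0,0,0,0,0,0,-0.8,0,0,0,0,0,0,-0.7,0,0,0,0],
)

```text
t: 27.0
tool_pos: [0.5595, -0.0367, 0.1274]
tool_rot: [-2.649, -1.688, 0.0]
contact_force: [1.0, -0.5, 0.1]
opening: 0.023
grip_force: 39.4
```

```bash
python3 -c "
from h import *
st();to(.512,-.37,.085)"
```

```text
t 27.0 pos [ 0.5595 -0.0367  0.1274] rot [-2.649 -1.688  0.   ] F [ 1.  -0.5  0.1] open 0.023 grip 39.37938988208771 q [-0.2  -0.01  1.86  0.    1.3   0.24]
units xyz [-5.37  1.63  0.71] tilt [-0.  0.] yaw 1.135
```

jog_arm(
  commands=[-0.67,0.2,0,0,0,0,0,-0.67,0.2,0,0,0,0,0,-0.67,0.2,0,0,0,0,0,-0.67,0.2,0,0,0,0,0,-0.67,0.2,0,0,0,0,0,-0.67,0.21,0,0,0,0,0,-0.67,0.21,0,0,0,0,0,-0.68,0.21,0,0,0,0,0,0,0,0.4,0,0,0,0,0,0,0.3,0,0,0,0,0,0,0,0,0,0,50,0,0,0,0,0,0,50,0,0,0,0,0,0,50,0,0,-0.4,0,0,0,50,0,0,-0.6,0,0,0,50],
)

```text
t: 28.88
tool_pos: [0.5121, -0.3695, 0.1443]
tool_rot: [-2.647, -1.688, 0.001]
contact_force: [0.7, 0.8, 0.1]
opening: 0.0501
grip_force: 0.0
```

jog_arm(
  commands=[0.675,-0.415,0,0,0,0,70,0.675,-0.415,0,0,0,0,70,0.675,-0.415,0,0,0,0,70,0.675,-0.415,0,0,0,0,70,0.675,-0.415,0,0,0,0,70,0.675,-0.415,0,0,0,0,70,0.675,-0.415,0,0,0,0,70,0,0,0,0,0,0.9,70,0,0,0,0,0,0.9,70,0,0,0,0,0,0.9,70,0,0,0,0,0,0.9,70,0,0,0,0,0,0.9,70,0,0,0,0,0,0.94,70,0,0,0,0,0,0.94,70,0,0,0,0,0,0,70],
)

```text
t: 30.75
tool_pos: [0.4746, -0.0396, 0.1452]
tool_rot: [3.044, 0.774, 0.002]
contact_force: [0.0, 0.6, 1.4]
opening: 0.0701
grip_force: 0.0
```

```bash
python3 -c "
from h import *
st();trims();to(.474,-.0393,.006,.497)"
```

```text
t 30.75 pos [ 0.4746 -0.0396  0.1452] rot [3.044e+00 7.740e-01 2.000e-03] F [0.  0.6 1.4] open 0.0701 grip 0.0 q [-0.24 -0.25  2.04 -0.    1.35  0.83]
cam 0 30 [0.3972 0.0751] [0.0412 0.0208] 86.1 top [0.3956 0.0772] [0.0338 0.0168] -79.6 zt 0.023
cam 0 121 [ 0.477  -0.0387] [0.0421 0.0308] 27.7 top [ 0.4749 -0.0395] [0.0378 0.0287] 32.2 zt 0.027
cam 1 150 [ 0.4732 -0.0381] [0.0431 0.0312] 20.9 top [ 0.4716 -0.0395] [0.0379 0.0297] 20.9 zt 0.026
units xyz [-0.01 -0.01  2.32] tilt [ 0.001 -0.   ] yaw 0.498 turn_z 0.01
```

jog_arm(
  commands=[0,0,0.7,0,0,0,70,0,0,0.7,0,0,0,70,0,0,0.5,0,0,0,70,0,0,0.3,0,0,0,70,0,0,0.12,0,0,0,70,0,0,0,0,0,0,0,0,0,0,0,0,0,0,0,0,0,0,0,0,0,0,0,0,0,0,0,0,0,0,-0.5,0,0,0,0,0,0,-0.8,0,0,0,0,0,0,-0.7,0,0,0,0],
)

```text
t: 32.35
tool_pos: [0.4739, -0.0395, 0.1263]
tool_rot: [-3.045, -0.772, 0.0]
contact_force: [0.5, -0.4, -0.6]
opening: 0.0289
grip_force: 39.7
```

```bash
python3 -c "
from h import *
st();to(.512,-.37,.088)"
```

```text
t 32.35 pos [ 0.4739 -0.0395  0.1263] rot [-3.045 -0.772  0.   ] F [ 0.5 -0.4 -0.6] open 0.0289 grip 39.7136664390564 q [-0.24 -0.23  2.05 -0.    1.31  0.83]
units xyz [-2.07  5.14  0.64] tilt [-0.  0.] yaw 0.497
```

jog_arm(
  commands=[-0.26,0.64,0,0,0,0,0,-0.26,0.64,0,0,0,0,0,-0.26,0.64,0,0,0,0,0,-0.26,0.64,0,0,0,0,0,-0.26,0.64,0,0,0,0,0,-0.26,0.64,0,0,0,0,0,-0.26,0.65,0,0,0,0,0,-0.25,0.65,0,0,0,0,0,0,0,0.4,0,0,0,0,0,0,0.25,0,0,0,0,0,0,0,0,0,0,50,0,0,0,0,0,0,50,0,0,0,0,0,0,50,0,0,-0.4,0,0,0,50,0,0,-0.8,0,0,0,50,0,0,-0.8,0,0,0,50,0,0,-0.7,0,0,0,50],
)

```text
t: 34.48
tool_pos: [0.5124, -0.37, 0.2514]
tool_rot: [3.043, 0.772, 0.003]
contact_force: [-0.2, -1.2, 0.3]
opening: 0.0498
grip_force: 0.0
```

jog_arm(
  commands=[0,0,0,0,0,-0.91,50,0,0,0,0,0,-0.91,50,0,0,0,0,0,-0.91,50,0,0,0,0,0,-0.91,50,0,0,0,0,0,-0.91,50,0,0,0,0,0,-0.91,50,0,0,0,0,0,-0.91,50,0,0,0,0,0,-0.91,50,0,0,0,0,0,-0.91,50,0,0,0,0,0,-0.91,50,0,0,0,0,0,-0.91,50,0,0,0,0,0,0,50],
)

```text
t: 35.98
tool_pos: [0.5122, -0.3699, 0.249]
tool_rot: [2.301, 2.137, 0.0]
contact_force: [-0.0, 0.1, 0.1]
opening: 0.0501
grip_force: 0.0
```

```bash
python3 - <<'E'
from h import *
st();shot('side','d3.png');trims();inbin()
to(.689,-.1065,.24,1.50)
for i,(P,C) in enumerate(fuse()):
    Q=P[box(P,[.65,-.17,.085],[.73,-.03,.12])];print('ntab',len(Q),*rect(Q),'top',*rect(top(Q,90,.004)))
    Q=P[box(P,[.6,-.2,.034],[.76,0,.041])];print('stand',*rect(Q))
    Q=P[box(P,[.45,.28,.175],[.65,.42,.208])];print('bar',len(Q),np.round(np.median(Q,0),3))
E
```

```text
t 35.98 pos [ 0.5122 -0.3699  0.249 ] rot [2.301 2.137 0.   ] F [-0.   0.1  0.1] open 0.0501 grip 0.0 q [-0.74  0.06  1.58 -0.    1.5  -0.67]
cam 0 29 [0.3954 0.0759] [0.0377 0.0156] -84.9 top [0.3955 0.0756] [0.0373 0.0155] -84.2 zt 0.023
bin cam 0 above rim 46 [[0.572, -0.406, 0.095], [0.584, -0.367, 0.103]]
bin cam 1 above rim 47 [[0.569, -0.408, 0.096], [0.582, -0.367, 0.102]]
units xyz [4.6  2.62 0.14] tilt [ 0. -0.] yaw 1.497 turn_z -0.03
ntab 111 [ 0.69   -0.1062] [0.0452 0.0132] 84.1 top [ 0.6902 -0.106 ] [0.0448 0.0124] 85.8
stand [ 0.6895 -0.1087] [0.1251 0.0617] 85.7
bar 274 [0.49  0.338 0.195]
ntab 124 [ 0.6876 -0.1051] [0.0435 0.0158] 85.9 top [ 0.6881 -0.105 ] [0.0432 0.0154] 88.5
stand [ 0.6862 -0.1061] [0.1231 0.0625] 82.7
bar 407 [0.48  0.34  0.196]
```

View pics/d3.png

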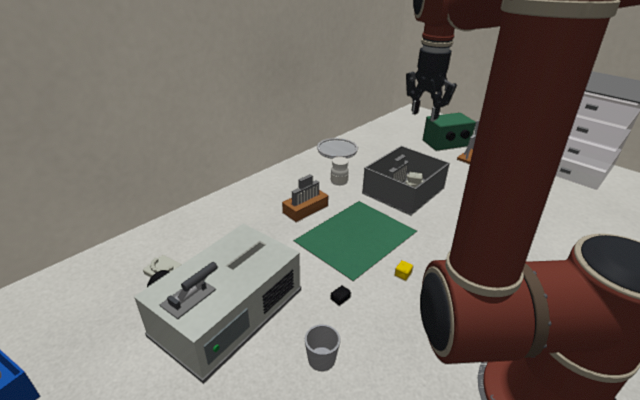

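The mat at (355,240) is empty, the trimmings lie in the bin at (412,178) beside the filter, and the handle at (190,287) is off. Next is the fresh filter.

jog_arm(
  commands=[0.575,0.327,0,0,0,0,50,0.575,0.327,0,0,0,0,50,0.575,0.327,0,0,0,0,50,0.575,0.327,0,0,0,0,50,0.575,0.327,0,0,0,0,50,0.575,0.327,0,0,0,0,50,0.575,0.327,0.07,0,0,0,50,0.575,0.327,0.07,0,0,0,50,0,0,0,0,0,0,50],
)

```text
t: 37.45
tool_pos: [0.6893, -0.1037, 0.2387]
tool_rot: [-2.297, -2.142, 0.001]
contact_force: [-0.1, -0.2, -0.3]
opening: 0.0501
grip_force: 0.0
```

```bash
python3 - <<'E'
from h import *
st();d=shot('wrist');W=cloud(d).reshape(-1,3);W=W[~np.isnan(W[:,0])]
Q=W[box(W,[.65,-.17,.095],[.73,-.03,.115])];print(len(Q),*rect(Q),np.round(np.median(Q,0),4))
Q=W[box(W,[.65,-.17,.065],[.73,-.03,.082])];print(len(Q),*rect(Q))
Q=W[box(W,[.62,-.2,.033],[.76,-.0,.042])];print(len(Q),*rect(Q))
to(.69,-.1065,.084,1.49)
E
```

```text
t 37.45 pos [ 0.6893 -0.1037  0.2387] rot [-2.297e+00 -2.142e+00  1.000e-03] F [-0.1 -0.2 -0.3] open 0.0501 grip 0.0 q [-0.26  0.22  1.42  0.    1.51 -0.19]
488 [ 0.6918 -0.1091] [0.0437 0.0113] 85.9 [ 0.6916 -0.1071  0.1063]
494 [ 0.6919 -0.1089] [0.089  0.0144] 85.7
3313 [ 0.6916 -0.1097] [0.1205 0.0601] 85.7
units xyz [-0.02  0.02  2.59] tilt [-0.001 -0.   ] yaw 1.500 turn_z 0.10
```

jog_arm(
  commands=[-0.09,0.03,0.5,0,0,0.03,50,0,0,0.6,0,0,0,50,0,0,0.6,0,0,0,50,0,0,0.5,0,0,0,50,0,0,0.25,0,0,0,50,0,0,0.11,0,0,0,50,0,0,0,0,0,0,0,0,0,0,0,0,0,0,0,0,0,0,0,0,0,0,0,0,0,0,0,0,0,0,0,0,0,0,0],
  newtons=60,
)

```text
t: 38.88
tool_pos: [0.6911, -0.1119, 0.088]
tool_rot: [2.302, 2.134, 0.002]
contact_force: [-0.8, -0.1, 5.6]
opening: 0.0108
grip_force: 61.2
```

jog_arm(
  commands=[0,0,-0.2,0,0,0,0,0,0,-0.3,0,0,0,0,0,0,-0.4,0,0,0,0,0,0,-0.6,0,0,0,0,0,0,-0.7,0,0,0,0,0,0,-0.8,0,0,0,0,0,0,-0.7,0,0,0,0,0,0,0,0,0,0,0],
)

```text
t: 39.88
tool_pos: [0.692, -0.1121, 0.3163]
tool_rot: [2.297, 2.129, 0.01]
contact_force: [0.9, -0.2, -1.9]
opening: 0.0105
grip_force: 60.4
```

```bash
cat >> h.py <<'E'
def held(show=True):
    o=ctrl.get_obs();M=R.from_rotvec(o['tool_rot']).as_matrix();p=o['tool_pos']
    for i,(P,C) in enumerate(fuse()):
        L=(P-p)@M
        Q=L[box(L,[-.06,-.03,.012],[.06,.03,.09])]
        if len(Q)<20: continue
        z=np.linspace(.02,.07,6)
        A=Q[(Q[:,2]>.02)&(Q[:,2]<.07)]
        r=rect(A);print('held cam',i,len(Q),'xy rect (tool)',*r,'x',np.round(np.percentile(A[:,0],[1,99]),4),'y',np.round(np.percentile(A[:,1],[2,50,98]),4),'zmax',np.round(np.percentile(Q[:,2],99),4))
E
python3 -c "
from h import *
st();held();to(.553,.197,.26,1.696)"
```

```text
t 39.88 pos [ 0.692  -0.1121  0.3163] rot [2.297 2.129 0.01 ] F [ 0.9 -0.2 -1.9] open 0.0105 grip 60.40233850479126 q [-0.27  0.19  1.33  0.    1.62 -0.19]
held cam 0 496 xy rect (tool) [0.0054 0.0015] [0.0924 0.0159] -2.0 x [-0.0399  0.0503] y [-0.0062  0.006   0.0077] zmax 0.0791
held cam 1 900 xy rect (tool) [ 0.006  -0.0093] [0.0931 0.0175] 7.4 x [-0.0394  0.0509] y [-0.0123 -0.0096  0.001 ] zmax 0.0838
units xyz [ 4.96 -2.67  0.82] tilt [ 0.002 -0.   ] yaw 1.495 turn_z -2.01
```

jog_arm(
  commands=[0,0,0,0,0,-0.67,0,0,0,0,0,0,-0.67,0,0,0,0,0,0,-0.67,0,0.53,-0.165,0,0,0,0,0,0.53,-0.165,0,0,0,0,0,0.53,-0.165,0,0,0,0,0,0.53,-0.165,0,0,0,0,0,0.53,-0.165,0,0,0,0,0,0.53,-0.165,0,0,0,0,0,0.53,-0.165,0,0,0,0,0,0.53,-0.165,0,0,0,0,0,0.53,-0.165,0,0,0,0,0,0.53,-0.165,0,0,0,0,0,0,0,0.5,0,0,0,0,0,0,0.5,0,0,0,0,0,0,0.4,0,0,0,0,0,0,0,0,0,0,0,0,0,0,0,0,0,0],
)

```text
t: 42.22
tool_pos: [0.5521, 0.1915, 0.2241]
tool_rot: [-2.078, -2.356, 0.001]
contact_force: [0.4, -0.1, -0.6]
opening: 0.0105
grip_force: 60.2
```

```bash
python3 - <<'E'
from h import *
st();held();to(.553,.193,.20,1.696)
# slot vs held slab edges in extractor axes, same cameras
ex=np.array([.992,.1262]);ey=np.array([-.1262,.992]);c=np.array([.542,.262])
for cam in ['scene','side','wrist']:
    d=shot(cam,'e_%s.png'%cam);W=cloud(d);P=W.reshape(-1,3);P=P[~np.isnan(P[:,0])]
    u=(P[:,:2]-c)@ex;v=(P[:,:2]-c)@ey
    k=(P[:,2]<.105)&(P[:,2]>.045)&(abs(v+.065)<.055)&(abs(u-.01)<.03)
    if k.sum()>10: print(cam,'in slot n',k.sum(),'u',np.round(np.percentile(u[k],[1,99]),4),'v',np.round(np.percentile(v[k],[1,99]),4))
    k=(P[:,2]<.19)&(P[:,2]>.13)&(abs(v+.065)<.06)&(abs(u-.01)<.03)
    if k.sum()>10: print(cam,'slab n',k.sum(),'u',np.round(np.percentile(u[k],[1,50,99]),4),'v',np.round(np.percentile(v[k],[1,99]),4),'z',np.round(P[k,2].min(),3))
    k=(P[:,2]<.113)&(P[:,2]>.105)
    Q=np.stack([u[k],v[k]],1);m=(abs(Q)<[.12,.17]).all(1);(cc,s,a)=cv2.minAreaRect(Q[m].astype(np.float32));print(cam,'top c',np.round(cc,4),np.round(s,3),round(a,1))
E
```

```text
t 42.23 pos [0.5521 0.1915 0.2241] rot [-2.078e+00 -2.356e+00  1.000e-03] F [ 0.4 -0.1 -0.6] open 0.0105 grip 60.189791321754456 q [ 0.21 -0.04  1.72 -0.    1.46  0.08]
held cam 0 803 xy rect (tool) [0.0044 0.0009] [0.0907 0.0167] 0.0 x [-0.0396  0.0495] y [-0.0039  0.0059  0.0084] zmax 0.0794
held cam 1 1143 xy rect (tool) [ 0.0061 -0.0076] [0.0922 0.016 ] 8.2 x [-0.0379  0.0505] y [-0.0096 -0.0078  0.003 ] zmax 0.0792
units xyz [0.02 0.   0.42] tilt [0.002 0.   ] yaw 1.696 turn_z -0.00
scene in slot n 173 u [-0.0111 -0.0003] v [-0.1128 -0.0241]
scene slab n 509 u [-0.0041  0.0077  0.0105] v [-0.1103 -0.0215] z 0.143
scene top c [ 0.0013 -0.0003] [0.272 0.165] 89.7
side in slot n 233 u [-0.0003  0.0108] v [-0.1115 -0.0216]
side slab n 736 u [-0.0084 -0.0064  0.0055] v [-0.1096 -0.0207] z 0.145
side top c [0.0008 0.001 ] [0.165 0.272] 0.1
wrist in slot n 32 u [-0.0055  0.0116] v [-0.0345 -0.023 ]
wrist slab n 160 u [-0.0037  0.0031  0.0094] v [-0.0245 -0.0236] z 0.148
wrist top c [ 0.0028 -0.0229] [0.229 0.161] 90.0
```

View pics/e_wrist.png

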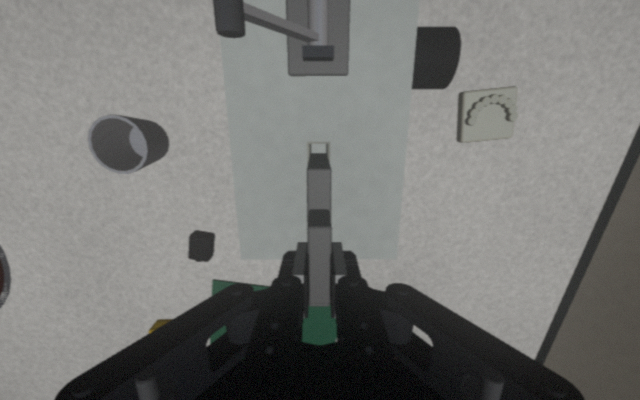

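The wrist view shows the held slab, columns 308–331, in line with the slot end at (318,148). The numbers agree to about 1 mm, so I lower it gently.

jog_arm(
  commands=[0,0,0.3,0,0,0,0,0,0,0.27,0,0,0,0,0,0,0.08,0,0,0,0,0,0,0.08,0,0,0,0,0,0,0.08,0,0,0,0,0,0,0.08,0,0,0,0,0,0,0,0,0,0,0],
)

```text
t: 43.35
tool_pos: [0.5518, 0.1927, 0.1692]
tool_rot: [-2.076, -2.354, -0.002]
contact_force: [0.4, 6.3, 0.7]
opening: 0.0105
grip_force: 61.0
```

jog_arm(
  commands=[0.02,0,0.08,0,0,0,0,0,0,0.12,0,0,0,0,0,0,0.12,0,0,0,0,0,0,0.12,0,0,0,0,0,0,0.12,0,0,0,0,0,0,0,0,0,0,0],
)

```text
t: 44.1
tool_pos: [0.5517, 0.1929, 0.1354]
tool_rot: [-2.078, -2.355, 0.0]
contact_force: [2.8, 4.9, -1.4]
opening: 0.0107
grip_force: 60.7
```

jog_arm(
  commands=[0.01,0,0.1,0,0,0,0,0,0,0.1,0,0,0,0,0,0,0.06,0,0,0,0,0,0,0.06,0,0,0,0,0,0,0,0,0,0,0],
)

```text
t: 44.72
tool_pos: [0.5526, 0.1928, 0.1199]
tool_rot: [2.078, 2.355, -0.001]
contact_force: [-2.6, 0.6, 10.2]
opening: 0.0104
grip_force: 62.6
```

jog_arm(
  commands=[0,0,0,0,0,0,40,0,0,0,0,0,0,40,0,0,0,0,0,0,40,0,0,-0.3,0,0,0,40,0,0,-0.7,0,0,0,40,0,0,-0.7,0,0,0,40,0,0,-0.7,0,0,0,0,0,0,-0.8,0,0,0,0],
)

```text
t: 45.72
tool_pos: [0.5516, 0.1932, 0.3123]
tool_rot: [2.078, 2.356, 0.0]
contact_force: [0.5, 0.6, 0.3]
opening: 0.0044
grip_force: 0.0
```

```bash
python3 - <<'E'
from h import *
st();inbin();trims();shot('scene','f_scene.png')
for i,(P,C) in enumerate(fuse()):
    Q=P[box(P,[.5,.13,.128],[.62,.27,.16])];print('tab',len(Q),*rect(Q),'z',np.round(np.percentile(Q[:,2],[50,95]),4))
    Q=P[box(P,[.45,.28,.175],[.65,.42,.208])];print('bar',len(Q),np.round(np.median(Q,0),3))
to(.44,.332,.17,1.696);to(.44,.332,.30)
a=cv2.imread('pics/f_scene.png')[120:300,180:480];cv2.imwrite('pics/f2.png',cv2.resize(a,(800,480)))
E
```

```text
t 45.73 pos [0.5516 0.1932 0.3123] rot [2.078 2.356 0.   ] F [0.5 0.6 0.3] open 0.0044 grip 0.0 q [ 0.21 -0.08  1.61 -0.    1.61  0.08]
bin cam 0 above rim 46 [[0.573, -0.407, 0.097], [0.584, -0.367, 0.104]]
bin cam 1 above rim 43 [[0.57, -0.408, 0.096], [0.58, -0.366, 0.103]]
cam 0 28 [0.3957 0.0756] [0.0412 0.0173] 88.0 top [0.395  0.0779] [0.0372 0.0155] -84.7 zt 0.024
tab 116 [0.5516 0.1967] [0.0458 0.0147] -87.7 z [0.136  0.1388]
bar 269 [0.49  0.338 0.195]
tab 153 [0.5493 0.1977] [0.0443 0.0136] -82.6 z [0.1359 0.1376]
bar 408 [0.48  0.34  0.197]
units xyz [ 2.53 -1.55  2.31] tilt [-0.003 -0.001] yaw 1.696 turn_z -0.00
units xyz [ 2.53 -1.55  0.14] tilt [-0.003 -0.001] yaw 1.696
```

View pics/f2.png

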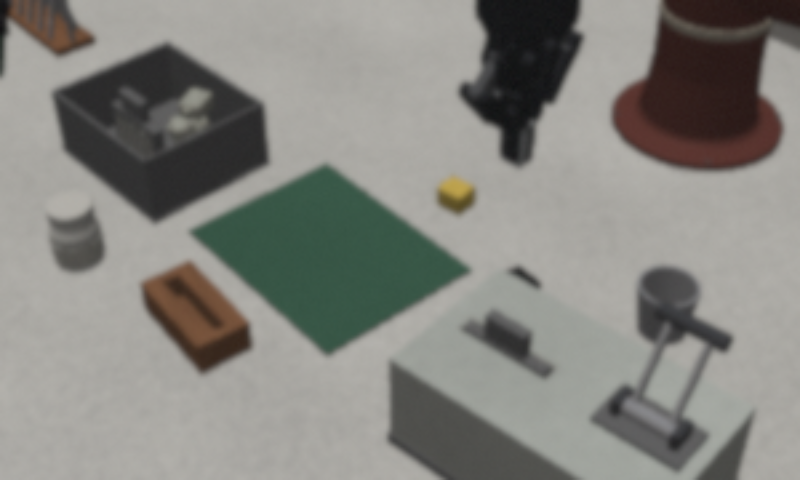

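The fresh filter's tab at (508,330) in the crop stands at the same height as the used one did, so it is home. The trimmings are in the bin at (185,110), the mat is clear and the handle at (690,325) is off. Now the handle goes on.

jog_arm(
  commands=[0.5,-0.31,0,0,0,0,0,0.5,-0.31,0,0,0,0,0,0.5,-0.31,0,0,0,0,0,0.5,-0.31,0,0,0,0,0,0.53,-0.31,0,0,0,0,0,0,0,0,0,0,0,0,0,0,0.6,0,0,0,0,0,0,0.6,0,0,0,0,0,0,0.6,0,0,0,0,0,0,0.55,0,0,0,0,0,0,0,0,0,0,0,0,0.25,0,0,0,0,0,0,0.25,0,0,0,0,0,0,0.25,0,0,0,0,0,0,0.25,0,0,0,0,0,0,0.25,0,0,0,0,0,0,0.25,0,0,0,0,0,0,0,0,0,0,0],
)

```text
$.commands: bad value
```

```bash
python3 - <<'E'
from h import *
st()
for i,(P,C) in enumerate(fuse()):
    Q=P[box(P,[.45,.28,.175],[.65,.42,.208])];print('bar',len(Q),np.round(np.median(Q,0),3),*rect(Q))
E
```

```text
t 46.08 pos [0.5513 0.1932 0.3084] rot [-2.077 -2.355  0.003] F [-0.2  0.  -0.4] open 0.0001 grip 0.0 q [ 0.21 -0.08  1.61 -0.    1.61  0.08]
bar 272 [0.49  0.338 0.195] [0.4916 0.3363] [0.0634 0.0234] -84.3
bar 408 [0.48  0.34  0.196] [0.4834 0.3368] [0.0635 0.0156] -82.4
```

jog_arm(
  commands=[0.5,-0.31,0,0,0,0,0,0.5,-0.31,0,0,0,0,0,0.5,-0.31,0,0,0,0,0,0.5,-0.31,0,0,0,0,0,0.53,-0.31,0,0,0,0,0,0,0,0,0,0,0,0,0,0,0.6,0,0,0,0,0,0,0.6,0,0,0,0,0,0,0.6,0,0,0,0,0,0,0.5,0,0,0,0],
)

```text
t: 47.42
tool_pos: [0.4406, 0.3311, 0.1694]
tool_rot: [-2.079, -2.355, 0.004]
contact_force: [-0.3, -0.4, 0.0]
opening: -0.0001
grip_force: 0.0
```

jog_arm(
  commands=[0,0.25,0,0,0,0,0,0,0.25,0,0,0,0,0,0,0.25,0,0,0,0,0,0,0.25,0,0,0,0,0,0,0.25,0,0,0,0,0,0,0.25,0,0,0,0,0,0,0,0,0,0,0,0],
)

```text
t: 48.3
tool_pos: [0.5309, 0.3434, 0.1712]
tool_rot: [-2.079, -2.355, 0.001]
contact_force: [-1.0, 0.5, 0.2]
opening: 0.0001
grip_force: 0.0
```

```bash
python3 - <<'E'
from h import *
st()
for i,(P,C) in enumerate(fuse()):
    Q=P[box(P,[.45,.28,.175],[.65,.42,.208])];print('bar',len(Q),np.round(np.median(Q,0),3),*rect(Q))
E
```

```text
t 48.3 pos [0.5309 0.3434 0.1712] rot [-2.079e+00 -2.355e+00  1.000e-03] F [-1.   0.5  0.2] open 0.0001 grip 0.0 q [ 0.46  0.11  1.65 -0.    1.38  0.33]
bar 361 [0.581 0.351 0.196] [0.5575 0.3438] [0.0656 0.064 ] 10.0
bar 455 [0.564 0.355 0.193] [0.548  0.3585] [0.0729 0.0351] 9.8
```

jog_arm(
  commands=[0,-0.25,0,0,0,0,0,0,-0.25,0,0,0,0,0,0,-0.25,0,0,0,0,0,0,0,-0.6,0,0,0,0,0,0,-0.8,0,0,0,0,0,0,-0.8,0,0,0,0,0,0,-0.8,0,0,0,0,0,0,0,0,0,0,0],
)

```text
t: 49.4
tool_pos: [0.486, 0.3388, 0.3584]
tool_rot: [2.075, 2.354, 0.015]
contact_force: [0.8, 0.9, -0.3]
opening: 0.0002
grip_force: 0.0
```

```bash
python3 - <<'E'
from h import *
st();shot('side','g.png');inbin()
for i,(P,C) in enumerate(fuse()):
    Q=P[box(P,[.45,.28,.175],[.65,.42,.208])];print('bar',len(Q),np.round(np.median(Q,0),3),*rect(Q))
    Q=P[box(P,[.5,.13,.128],[.62,.27,.16])];print('tab',len(Q),*rect(Q),'z',np.round(np.percentile(Q[:,2],[50,95]),4))
E
```

```text
t 49.4 pos [0.486  0.3388 0.3584] rot [2.075 2.354 0.015] F [ 0.8  0.9 -0.3] open 0.0002 grip 0.0 q [ 0.48 -0.08  1.53  0.    1.67  0.36]
bin cam 0 above rim 43 [[0.573, -0.408, 0.096], [0.584, -0.367, 0.105]]
bin cam 1 above rim 47 [[0.569, -0.406, 0.096], [0.58, -0.365, 0.102]]
bar 255 [0.584 0.351 0.197] [0.5817 0.3474] [0.0657 0.0159] -82.3
tab 114 [0.5508 0.1967] [0.044  0.0162] -83.5 z [0.1361 0.1395]
bar 452 [0.574 0.352 0.194] [0.5738 0.3484] [0.0644 0.0239] -83.6
tab 149 [0.5494 0.198 ] [0.0434 0.0155] -78.2 z [0.1357 0.1375]
```

View pics/g.png

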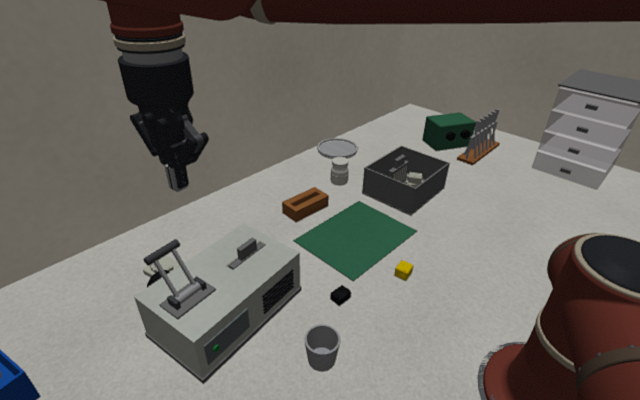

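The handle at (165,250) is on, the fresh filter's tab is in the slot at (246,248), the waste is in the bin at (410,178) and the bench is clear. I hand the job in.

```bash
python3 -c "
from h import *
print(job.finish_job())"
```

```text
the job is handed in; nothing more can be done
None
```

The job is handed in, with no verdict returned: I turned the handle off, put the used filter and all four trimmings in the bin, seated the fresh filter in the slot and turned the handle back on; the last pictures and measurements agree, and I left the jar, cup and cast alone.

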